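# Walk the heavy tube block round to the chiller plate

## Task

Push the heavy aluminium tube block with the fingertips, at one corner and then another, to walk it round on the bench until one of its long, copper-striped sides faces the chiller's copper cold plate, then push it up flat against the plate, between the two yellow marks, and move the hand clear. Turn it roughly square to the plate before it touches, keep it flat on the bench (it must not be lifted or tipped), and leave the tube rack, the well box and the vial where they stand.

Things in the scene. Friction and masses are not known exactly. Their poses are not given: they have to be found in the camera images.
- block: Loose heavy aluminium tube block, 100 mm (own x) by 130 mm (own y) by 45 mm high, 0.7 to 1 kg, too wide to grasp. Origin: centre of the underside. Its long sides (facing own +x and -x) carry copper strips, seen as lines on the top edges; its short ends are black. Either long side may go to the plate; both start 55 to 90 degrees askew to it. Slides on plastic feet at 2 to 7 N.
- chiller: Fixed bench chiller. Its cold plate is a copper fence 240 mm long (own y), 36 mm high. Origin: middle of the plate's front face, bench level; own x points from the face into the white housing behind (240 mm wide, 100 mm deep with the plate, 44 mm high). Two flat yellow marks across bench, plate and housing have inner edges at own y = +90 and -90 mm; they do not stop the block.
- rack: Orange wire rack full of purple-capped tubes, 130 mm (own x) by 100 mm by 96 mm high, loose bystander. Origin at the centre of its underside.
- wellbox: White deep-well box, 85 mm (own x) by 127 mm by 44 mm high, loose bystander. Origin at the centre of its underside.
- vial: Small dark teal vial with a black cap, 34 mm across, 58 mm high, loose bystander. Origin at the centre of its underside.

How it is judged (in metres and radians):
At the end, for the whole second after the job is handed in: A long side of the block lies flat against the cold plate (square within 0.05 rad, block centre no more than 55 mm from the plate face, where 50 mm is full contact), the block is between the yellow marks (centre within 27 mm of the plate's middle), flat on the bench and at rest (angle between the x axis of block and the x axis of chiller, either way round below 0.05 rad and x of block in the frame of chiller between -0.055 and -0.046 m and y of block in the frame of chiller between -0.027 and 0.027 m and height (world z) of block below 0.004 m and angle between block's own z axis and vertical below 0.04 rad and linear speed of block below 0.01 m/s); the robot touches nothing.
It fails at once if the block is lifted off the bench (more than 8 mm) or tipped (more than 0.12 rad) (height (world z) of block above 0.008 m or angle between block's own z axis and vertical above 0.12 rad).
It fails at once if the block is driven against the chiller while still more than 0.4 rad (23 degrees) askew (contact force between block and chiller above 1 N and angle between the x axis of block and the x axis of chiller, either way round above 0.4 rad).
It fails at once if a bystander (rack, well box or vial) is moved more than 12 mm or tipped (distance of any of rack, wellbox, vial from where it was at the start of the episode above 0.012 m or angle between any of rack, wellbox, vial's own z axis and vertical above 0.2 rad).
It also fails if it takes over 72 s, if anything falls off the work surface, if the arm or the gripper's body presses on something with over 40 N, if the wrist force passes 120 N, or if a joint passes its speed limit or range.

## Robot

A 6-joint arm with a two-finger parallel gripper is mounted at the origin on the work surface. World frame = base frame: x ahead of the robot, y to its left, z up, the work surface at z = 0. Lengths are in mm, angles in rad, forces in N, time in s.
With the tool pointing down it reaches from about 275 to 1000 mm from the base axis. Payload 8.4 kg.
Tool frame: the origin (TCP) lies midway between the tips of the shut fingers; the grasp point (between the pads) lies 19 mm behind it; y points along the fingers, z is the direction in which the jaws open and shut, and the axes are right-handed (so a half turn about y gives the same grasp; the last joint's range is limited). The gripper opens to 85 mm and grips with 20 to 120 N. Pads are 22 mm wide; open, the fingers measure 114 mm over their backs; the gripper's body (76 mm by 85 mm) begins 54 mm behind the grasp point. The pads swing forward as they close: fully open they stand 13 mm farther back than shut.
Start: joints at [-1.199, 0.353, 1.633, -0, 1.155, -0.002], TCP at [228.221, -581.844, 205.981] pointing down, gripper open.
Joint ranges: [-2.63, 2.63], [-0.92, 2.1], [0.06, 2.66], [-1.3, 4.44], [0, 2.69], [-3.02, 3.02]. Speed limits (rad/s): [2.22, 2.22, 2.79, 3.14, 3.14, 3.14].

## Interface

Orientations are given as [roll, pitch, yaw] about the fixed x, y, z axes, in that order (R = Rz(yaw) Ry(pitch) Rx(roll)).
In Python, from rig import r, imaging gives the robot as it stands. The module is installed in compiled form; this text tells all that it offers.
- The arm moves only by the tool send_rows, never from a script. Its argument "series" is a list of rows, each a list of 6 numbers: the shift along the tool's x, y, z in m, then the turn, a rotation vector about the tool's x, y, z in degrees. In form: [[dx, dy, dz, ax, ay, az], ...]. A call has 1 to 8 rows; each row shifts and turns the commanded pose from where the row before left it, along the tool's axes as they then stand; what a row does not reach is not made up. A row lasts 1/10 s, in which the tool goes at most 50 mm and 8.59 degrees, less where a joint would pass 70% of its speed; a pose out of reach is approached as far as the arm can. A call is refused whole if a number of a shift passes 0.05 or a number of a turn 8.59, either way. A call with a gripper value outside its range is refused whole. "gripper" is the opening, from 0 (shut) to 1 (fully open), set as the call begins (left out, the last holds). The fingers move at their own pace and stop on an object; "squeeze" is the grip in N (left out, the last holds). Time passes only in rows, so rows that do not move let the fingers close. It gives the time, the measured TCP pose, the force and the opening at its end, in the units of the state.
- r.sense(): the state, without advancing time (a new reading comes with each control period).
- imaging.grab_frame(name): name is "scene" or "top" or "wrist"; returns a dict with "frame" (384x512x3 uint8, red, green, blue), "depth" (384x512 float32, mm along the optical axis (not along the pixel's ray), 0 where there is no reading), "intrinsics" (3x3 intrinsics, pixels), "origin" and "rotation" of the camera in the world. Camera axes: x right, y down, z forward; pixel columns grow to the right and rows downward; lengths in mm; the calibration is good to about 2 mm. A picture is of the moment at which its call begins.
- r.sign_off(): hands the job in, once; it reports no verdict.
The state is a dict: "clock": time; "qpos": joint angles; "qvel": joint speeds; "joint_efforts": joint torques, N m; "eef_pos": TCP position; "tcp_rot": TCP orientation; "contact_force": force on the tool from outside, world axes, zero at the start; "wrist_torque": the same for the moment, N m; "opening": opening from 0.0 (shut) to 1.0 (fully open).
Only numpy, scipy, OpenCV 4.12 (cv2) and the standard library are available. Lean on these libraries where they do the work, as an engineer would, in place of code of your own. Each camera call takes 0.05 s, during which the arm holds its last target.

## Working session

There is one attempt and no reset: what is moved stays moved. The work goes in short steps, Python scripts to look and compute and a tool call to move; the robot and the scene stay as the last step left them, time stands still between calls to the robot, and variables do not carry over. Pictures are saved under pics/ and viewed, and the job is handed in when it is done.

Besides the shell and the picture viewer there is one more tool, called after "Request:" as name([rows], argument=value, ...), one row to a line, values as JSON. send_rows: Moves the arm, as the interface text tells. Its arguments: {"type":"object","properties":{"series":{"type":"array","items":{"type":"array","items":{"type":"number"}}},"gripper":{"type":"number"},"squeeze":{"type":"number"}},"required":["series"]}

```bash
mkdir -p pics
python3 - <<'E'
from rig import r, imaging
import cv2,numpy as np
print(r.sense())
for n in ("top","scene"):
    d=imaging.grab_frame(n)
    cv2.imwrite(f"pics/{n}0.png",cv2.cvtColor(d["frame"],cv2.COLOR_RGB2BGR))
    print(n,d["intrinsics"],d["origin"],d["rotation"])
    np.savez(f"{n}0.npz",**d)
E
```

```text
{'clock': 0.0, 'qpos': array([-1.19938894e+00,  3.53623745e-01,  1.63413264e+00,  1.76178621e-05,
        1.15522034e+00, -2.43224356e-03]), 'qvel': array([-1.40916613e-03,  1.72035694e-04, -7.76339799e-04, -7.66583213e-05,
        1.18004650e-03,  1.35929269e-04]), 'joint_efforts': array([ 2.19194560e-03, -6.05245185e+01, -3.42071700e+01,  9.30925148e-05,
        9.36485681e-03, -1.36434360e-05]), 'eef_pos': array([ 228.04493444, -581.35713625,  205.27759454]), 'tcp_rot': array([-1.57218036e+00,  1.94747888e-05, -2.76776016e+00]), 'contact_force': array([-0.17276752, -0.38466812, -0.1262906 ]), 'wrist_torque': array([ 0.00237176, -0.01972214,  0.01293103]), 'opening': 1.0022032728259462}
top [[475.12245586   0.         249.37091111]
 [  0.         475.12245586 190.22320728]
 [  0.           0.           1.        ]] [ 442.50287273   53.61969456 1228.24792031] [-3.00723604  0.00420798 -1.59042461]
scene [[395.058982     0.         263.54177387]
 [  0.         395.058982   191.55608075]
 [  0.           0.           1.        ]] [1070.176595    690.20785674  516.78044415] [-2.11369874  0.00534845  2.5400357 ]
```

View pics/top0.png

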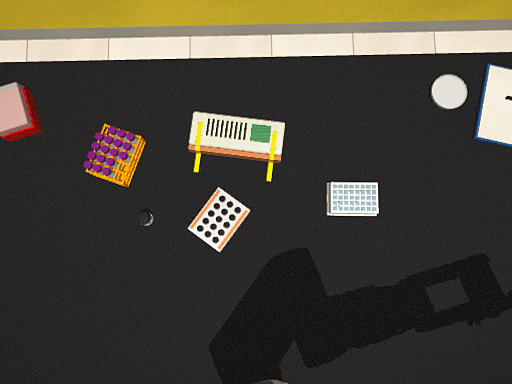

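View pics/scene0.png

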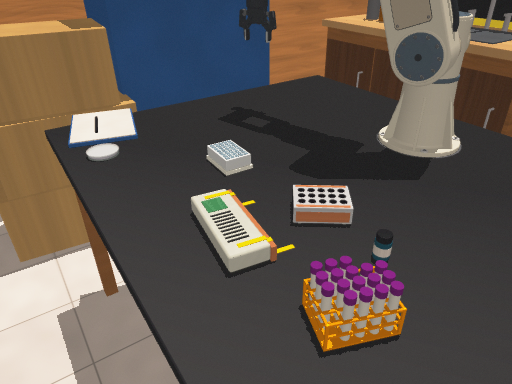

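The top view shows the block centred at about (219,219), the chiller with its yellow marks at (197,147) and (272,156), the rack at (115,155), the vial at (146,217) and the well box at (353,198).

```bash
cat > h.py <<'E'
import numpy as np,cv2
from rig import r, imaging
from scipy.spatial.transform import Rotation as Ro
def cam(d):
    R=np.array(d["rotation"]); R=R if R.shape==(3,3) else Ro.from_euler('xyz',R).as_matrix()
    return np.array(d["intrinsics"]),np.array(d["origin"]),R
def ray(d,px,z):
    K,o,R=cam(d); px=np.atleast_2d(np.asarray(px,float))
    v=np.c_[px,np.ones(len(px))]@np.linalg.inv(K).T@R.T
    return o+v*((z-o[2])/v[:,2])[:,None]
def cloud(d):
    K,o,R=cam(d); Z=d["depth"]; v,u=np.mgrid[:Z.shape[0],:Z.shape[1]]
    p=np.stack([u,v,np.ones_like(u)],-1)@np.linalg.inv(K).T*Z[...,None]
    return p@R.T+o
def rect(m,d,z):
    """min area rect of the largest contour of mask, in world on plane z"""
    c,_=cv2.findContours(m.astype(np.uint8),cv2.RETR_EXTERNAL,cv2.CHAIN_APPROX_NONE)
    c=max(c,key=cv2.contourArea)[:,0]
    w=ray(d,c,z)[:,:2].astype(np.float32)
    return cv2.minAreaRect(w),c
E
python3 - <<'E'
from h import *
d=dict(np.load("top0.npz")); P=cloud(d); hsv=cv2.cvtColor(d["frame"],cv2.COLOR_RGB2HSV)
print("bench z",np.median(P[250:300,100:200,2]))
for n,(x0,x1,y0,y1) in dict(block=(180,260,180,260),chiller=(185,290,105,165),rack=(80,150,118,190),vial=(132,158,205,230),well=(320,385,175,222)).items():
    m=np.zeros(P.shape[:2],bool); m[y0:y1,x0:x1]=P[y0:y1,x0:x1,2]>15
    Q=P[m]; (c,s,a)=cv2.minAreaRect(Q[:,:2].astype(np.float32)); print(n,np.round(c),np.round(s),round(a,1),"z",np.percentile(Q[:,2],[5,50,95]).round())
# block orange strips / chiller copper/ yellow
h,s,v=cv2.split(hsv)
or_=((h<20)&(s>110)&(v>90)); ye=(h>22)&(h<35)&(s>150)&(v>150)
mb=np.zeros_like(or_);mb[185:255,185:255]=or_[185:255,185:255]
n,l,st,ce=cv2.connectedComponentsWithStats(mb.astype(np.uint8))
for i in range(1,n):
    if st[i,4]>15: 
        ys,xs=np.where(l==i); w=ray(d,np.c_[xs,ys],45)[:,:2]; print("strip",st[i,4],ce[i],cv2.minAreaRect(w.astype(np.float32)))
my=np.zeros_like(or_);my[110:190,185:290]=ye[110:190,185:290]
n,l,st,ce=cv2.connectedComponentsWithStats(my.astype(np.uint8))
for i in range(1,n):
    if st[i,4]>10:
        ys,xs=np.where(l==i);print("yel",st[i],ce[i].round(1))
mc=np.zeros_like(or_);mc[135:170,185:290]=(or_&~ye)[135:170,185:290]
ys,xs=np.where(mc); w=ray(d,np.c_[xs,ys],36)[:,:2]; print("cu",len(xs),cv2.minAreaRect(w.astype(np.float32)))
mo=np.zeros(P.shape[:2],bool); mo[105:165,185:290]=P[105:165,185:290,2]>40
o=cv2.resize(cv2.cvtColor(d["frame"],cv2.COLOR_RGB2BGR)[95:265,70:400],None,fx=2.4,fy=2.4,interpolation=2)
cv2.imwrite("pics/crop0.png",o)
E
```

```text
bench z 0.10767487639600404
block [511. 107.] [168. 131.] 52.4 z [41. 45. 50.]
chiller [625. 105.] [241. 345.] 81.2 z [33. 43. 48.]
rack [616. 235.] [482. 141.] 62.4 z [28. 75. 99.]
vial [500. 192.] [298.  33.] 73.7 z [21. 56. 61.]
well [ 547. -101.] [110. 357.] 16.8 z [37. 44. 48.]
strip 123 [204.78861789 208.56910569] ((557.9918212890625, 168.42617797851562), (6.583718299865723, 115.62252807617188), 52.574684143066406)
strip 129 [232.25581395 229.20155039] ((506.4647216796875, 99.27921295166016), (7.013229846954346, 115.45335388183594), 52.43577575683594)
yel [195 122   8  29 130] [198.3 136.2]
yel [269 131   8  29 128] [272.9 145. ]
yel [194 152   7  21  93] [196.9 162. ]
yel [266 161   7  21  94] [269.4 170.7]
cu 618 ((687.0623168945312, 94.76760864257812), (240.12286376953125, 44.9078369140625), 81.55522918701172)
```

View pics/crop0.png

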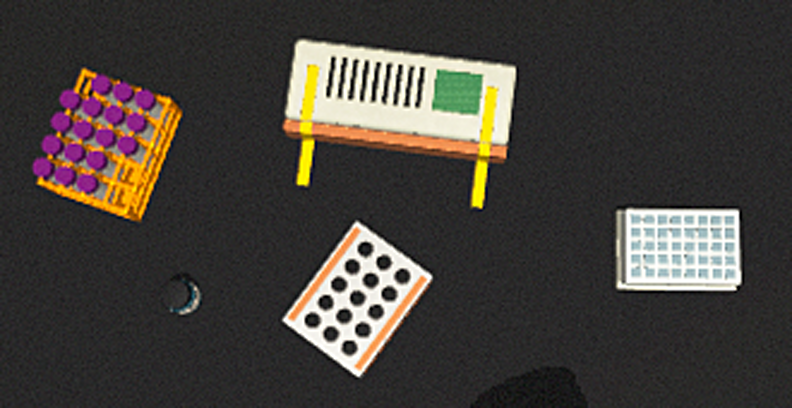

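Run:
```python
from h import *
d=dict(np.load("top0.npz")); hsv=cv2.cvtColor(d["frame"],cv2.COLOR_RGB2HSV)
h,s,v=cv2.split(hsv)
cu=((h<20)&(s>110)&(v>70)); cu[:130]=0; cu[175:]=0; cu[:,:185]=0; cu[:,292:]=0
# bottom edge per column (bench, z=0)
pts=[];tp=[]
for c in range(193,281):
    rr=np.where(cu[:,c])[0]
    if len(rr)>=4: pts.append([c,rr.max()+.5]); tp.append([c,rr.min()-.5])
for nm,p,z in (("front-bottom",pts,0),("plate-top-back",tp,36)):
    w=ray(d,p,z)[:,:2].astype(np.float32); L=cv2.fitLine(w,cv2.DIST_HUBER,0,.01,.01).ravel(); print(nm,L,np.degrees(np.arctan2(L[1],L[0])))
m=(cu).astype(np.uint8); ys,xs=np.where(m); 
# yellow on bench
ye=(h>22)&(h<35)&(s>150)&(v>150)
ends=[]
for x0,x1,y0,y1 in ((193,202,150,175),(264,275,160,184)):
    yy,xx=np.where(ye[y0:y1,x0:x1]); w=ray(d,np.c_[xx+x0,yy+y0],0)[:,:2]; ends.append(w.mean(0)); print("yb",w.mean(0),cv2.fitLine(w.astype(np.float32),2,0,.01,.01).ravel())
e=np.array(ends); df=e[0]-e[1]; print("sep",np.linalg.norm(df),"dir",np.degrees(np.arctan2(df[1],df[0])),"mid",e.mean(0))
# others
for n,px,z in (("vial",[[146,217]],58),("rackNearCorner",[[127,186],[144,136]],50),("wellL",[[327,183],[329,217]],44)): print(n,ray(d,px,z).round())
```

```text
front-bottom [1.4552337e-01 9.8935479e-01 6.9561475e+02 8.5169556e+01] 81.63241
plate-top-back [1.4877972e-01 9.8887038e-01 7.0829541e+02 8.6166031e+01] 81.44378
yb [688.04953914 191.94204455] [ 9.93191421e-01 -1.16493806e-01  6.88049561e+02  1.91942047e+02]
yb [659.1035026    2.06591988] [ 9.9140245e-01 -1.3084804e-01  6.5910352e+02  2.0659199e+00]
sep 192.0698199974655 dir 81.33216889426456 mid [673.57652087  97.00398221]
vial [[539. 312.  58.]]
rackNearCorner [[619. 362.  50.]
 [746. 321.  50.]]
wellL [[ 617. -140.   44.]
 [ 531. -142.   44.]]
```

```bash
cat >> h.py <<'E'
CH=np.array([696.8,93.5]); CY=np.radians(-8.5)
ex=np.array([np.cos(CY),np.sin(CY)]); ey=np.array([-ex[1],ex[0]])
def w2c(p): p=np.asarray(p)[:2]-CH; return np.array([p@ex,p@ey])
def c2w(x,y): return CH+x*ex+y*ey
def tool(): 
    s=r.sense(); return s, Ro.from_euler('xyz',s["tcp_rot"]).as_matrix()
def to(goal,yaw=None):
    """shift in tool axes from measured pose to goal, and turn about tool y (deg)"""
    s,R=tool(); g=np.array(goal,float); sh=R.T@(g-s["eef_pos"]); y=np.degrees(s["tcp_rot"][2])
    t=None if yaw is None else -((yaw-y+180)%360-180)
    print("t",round(s["clock"],2),"tcp",s["eef_pos"].round(1),"yaw",round(y,1),"F",s["contact_force"].round(1),"shift",sh.round(1),"turn_y",t)
    return sh,t
def blk(name=None,d=None):
    d=imaging.grab_frame("top") if d is None else d; hsv=cv2.cvtColor(d["frame"],cv2.COLOR_RGB2HSV); h,s,v=cv2.split(hsv)
    # orange strips of the block: components that lie outside the chiller copper and the rack, on plane z=45
    m=((h<20)&(s>110)&(v>90)).astype(np.uint8)
    n,l,st,ce=cv2.connectedComponentsWithStats(m); out=[]
    for i in range(1,n):
        if st[i,4]<25: continue
        ys,xs=np.where(l==i); w=ray(d,np.c_[xs,ys],45)[:,:2]; c=w2c(w.mean(0))
        if not(-300<c[0]<0 and abs(c[1])<180): continue
        (cc,sz,a)=cv2.minAreaRect(w.astype(np.float32)); L=cv2.fitLine(w.astype(np.float32),2,0,.01,.01).ravel()
        ang=np.degrees(np.arctan2(L[1],L[0]))-90-np.degrees(CY); ang=(ang+90)%180-90
        out.append((st[i,4],np.array(cc),np.round(sz),ang)); print(" strip n",st[i,4],"chil",w2c(cc).round(1),"size",np.round(sz),"askew",round(ang,1))
    if len(out)==2:
        c=(out[0][1]+out[1][1])/2; print("block world",c.round(1),"chil",w2c(c).round(1),"gap",round(np.linalg.norm(out[0][1]-out[1][1]),1))
    if name: cv2.imwrite(f"pics/{name}.png",cv2.resize(cv2.cvtColor(d["frame"],cv2.COLOR_RGB2BGR)[95:265,70:400],None,fx=2.4,fy=2.4))
    return out
E
python3 - <<'E'
from h import *
blk(d=dict(np.load("top0.npz"))); to([482,220,206])
E
```

```text
strip n 123 chil [-148.4   53.6] size [  7. 116.] askew 61.1
 strip n 129 chil [-189.1  -22.4] size [  7. 115.] askew 61.1
block world [532.2 133.9] chil [-168.7   15.6] gap 86.2
t 0.1 tcp [ 228.  -581.4  205.3] yaw -158.6 F [0.5 0.1 0.1] shift [-5.290e+02  2.000e-01 -6.533e+02] turn_y None
```

Request:
send_rows([
  [-0.029,0,-0.036,0,0,0],
  [-0.029,0,-0.036,0,0,0],
  [-0.029,0,-0.036,0,0,0],
  [-0.029,0,-0.036,0,0,0],
  [-0.029,0,-0.036,0,0,0],
  [-0.029,0,-0.036,0,0,0],
  [-0.029,0,-0.036,0,0,0],
  [-0.029,0,-0.036,0,0,0],
], gripper=0)

```text
clock: 0.9
eef_pos: [339.0, -227.2, 205.9]
tcp_rot: [-1.571, 0.0, -2.768]
contact_force: [0.8, 0.0, 0.2]
opening: 0.001
```

Request:
send_rows([
  [-0.029,0,-0.036,0,0,0],
  [-0.029,0,-0.036,0,0,0],
  [-0.029,0,-0.036,0,0,0],
  [-0.029,0,-0.036,0,0,0],
  [-0.029,0,-0.036,0,0,0],
  [-0.029,0,-0.036,0,0,0],
  [-0.029,0,-0.036,0,0,0],
  [-0.029,0,-0.036,0,0,0],
])

```text
clock: 1.7
eef_pos: [449.9, 125.8, 205.9]
tcp_rot: [-1.571, -0.0, -2.767]
contact_force: [2.4, -0.9, -0.7]
opening: -0.001
```

Run:
```python
from h import *
to([482,220,20],-138)
```

```text
t 1.7 tcp [449.9 125.8 205.9] yaw -158.6 F [ 2.4 -0.9 -0.7] shift [-64.3 185.9 -75.9] turn_y -20.560163123733787
```

Request:
send_rows([
  [-0.032,0,-0.038,0,0,0],
  [-0.032,0,-0.038,0,0,0],
  [0,0,0,0,-7,0],
  [0,0.02,0,0,-7,0],
  [0,0.045,0,0,-6.5,0],
  [0,0.045,0,0,0,0],
  [0,0.045,0,0,0,0],
  [0,0.03,0,0,0,0],
])

```text
clock: 2.5
eef_pos: [480.0, 217.2, 18.1]
tcp_rot: [-1.572, -0.003, -2.41]
contact_force: [-0.0, 0.9, 0.3]
opening: 0.002
```

Run:
```python
from h import *
to([482,220,20],-138); blk("a1")
```

```text
t 2.5 tcp [480.  217.2  18.1] yaw -138.1 F [-0.   0.9  0.3] shift [-3.4 -2.  -0.7] turn_y -0.08120687387386738
 strip n 96 chil [-136.2   46.9] size [ 7. 88.] askew 61.2
 strip n 127 chil [-189.   -22.3] size [  7. 115.] askew 61.2
block world [537.8 129.7] chil [-162.6   12.3] gap 87.0
```

View pics/a1.png

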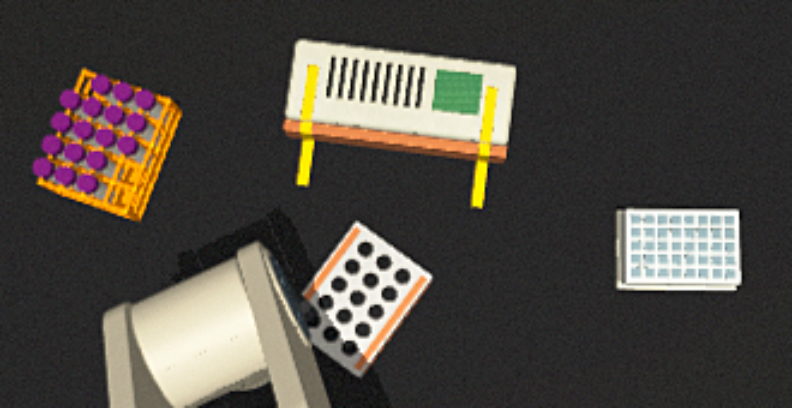

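The hand hides the block's left corner at about (310,310); the unhidden strip has not moved. I'll push.

Request:
send_rows([
  [0,0,0.005,0,0,0],
  [0,0,0.005,0,0,0],
  [0,0,0.005,0,0,0],
  [0,0,0.005,0,0,0],
  [0,0,0.005,0,0,0],
  [0,0,0.005,0,0,0],
  [0,0,0.005,0,0,0],
  [0,0,0.005,0,0,0],
])

```text
clock: 3.35
eef_pos: [508.7, 187.8, 21.1]
tcp_rot: [-1.571, 0.0, -2.41]
contact_force: [-0.3, -0.6, 0.2]
opening: 0.002
```

Run:
```python
from h import *
to([482,220,20],-138); blk("a2")
```

```text
t 3.35 tcp [508.7 187.8  21.1] yaw -138.1 F [-0.3 -0.6  0.2] shift [ -1.6   1.1 -41.8] turn_y -0.0846599604153937
 strip n 44 chil [-115.4   35.3] size [ 7. 40.] askew 62.1
 strip n 122 chil [-186.  -24.] size [  7. 109.] askew 61.3
block world [548.6 121.4] chil [-150.7    5.7] gap 92.2
```

View pics/a2.png

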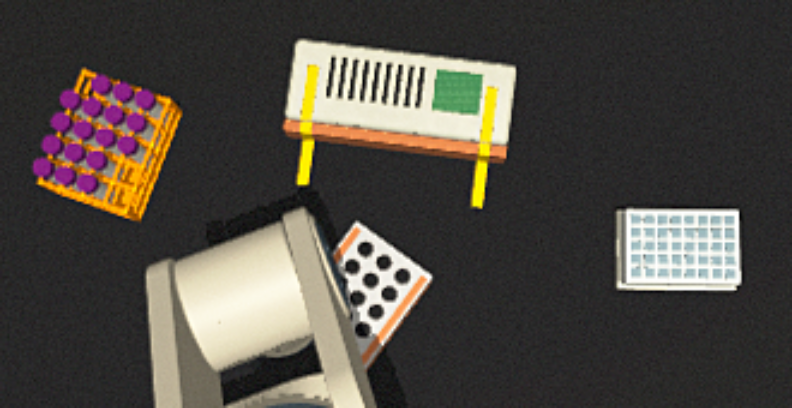

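Run:
```python
from h import *
d=imaging.grab_frame("scene"); np.savez("s1.npz",**d)
cv2.imwrite("pics/s1.png",cv2.resize(cv2.cvtColor(d["frame"],cv2.COLOR_RGB2BGR)[100:340,200:500],None,fx=2.5,fy=2.5))
print(r.sense()["eef_pos"],r.sense()["contact_force"])
```

```text
[508.89144708 187.73461544  21.00437213] [-0.0335814   0.39049352 -0.66090925]
```

View pics/s1.png

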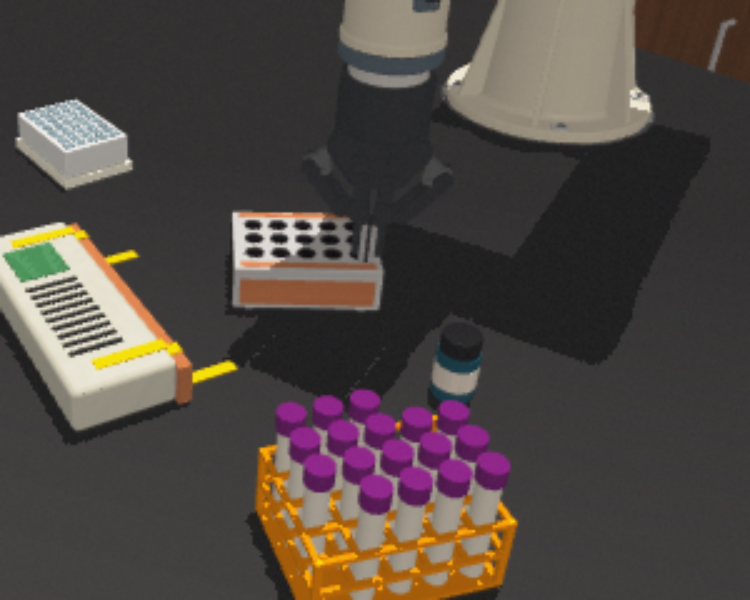

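Run:
```python
from h import *
d=dict(np.load("s1.npz")); P=cloud(d)
K,o,R=cam(d)
def pr(p): q=R.T@(np.array(p)-o); q=K@q; return q[:2]/q[2]
t=[508.9,187.7,21]; print("tcp px",pr(t), "crop",(pr(t)-[200,100])*2.5, "z45",(pr([508.9,187.7,45])-[200,100])*2.5,"z90",(pr([508.9,187.7,90])-[200,100])*2.5)
for v in range(180,216,3):
    print(v,[tuple(P[v,u].round().astype(int)) for u in (345,347,349,351)])
s=np.array([[532.2,133.9]]); 
for a in (50,-50):
  for b in (65,-65):
    c=s[0]+a*np.array([.609,.793])+b*np.array([-.793,.609]); print(a,b,c.round(),((pr([*c,45])-[200,100])*2.5).round())
```

```text
tcp px [344.59001814 211.94423928] crop [361.47504535 279.86059821] z45 [364.21718728 257.25761806] z90 [369.5751683  213.09274924]
180 [(np.int64(526), np.int64(193), np.int64(111)), (np.int64(505), np.int64(180), np.int64(98)), (np.int64(369), np.int64(64), np.int64(1)), (np.int64(517), np.int64(202), np.int64(112))]
183 [(np.int64(523), np.int64(192), np.int64(102)), (np.int64(508), np.int64(184), np.int64(94)), (np.int64(382), np.int64(77), np.int64(2)), (np.int64(515), np.int64(201), np.int64(103))]
186 [(np.int64(521), np.int64(191), np.int64(94)), (np.int64(515), np.int64(191), np.int64(92)), (np.int64(516), np.int64(198), np.int64(96)), (np.int64(512), np.int64(199), np.int64(95))]
189 [(np.int64(521), np.int64(192), np.int64(87)), (np.int64(514), np.int64(191), np.int64(84)), (np.int64(515), np.int64(198), np.int64(88)), (np.int64(514), np.int64(203), np.int64(90))]
192 [(np.int64(520), np.int64(192), np.int64(79)), (np.int64(517), np.int64(195), np.int64(80)), (np.int64(515), np.int64(198), np.int64(80)), (np.int64(509), np.int64(199), np.int64(79))]
195 [(np.int64(518), np
[... 723 characters left out ...]
t64(44))]
207 [(np.int64(521), np.int64(198), np.int64(44)), (np.int64(519), np.int64(202), np.int64(45)), (np.int64(516), np.int64(205), np.int64(46)), (np.int64(511), np.int64(206), np.int64(45))]
210 [(np.int64(523), np.int64(201), np.int64(39)), (np.int64(519), np.int64(203), np.int64(39)), (np.int64(516), np.int64(206), np.int64(39)), (np.int64(513), np.int64(209), np.int64(40))]
213 [(np.int64(524), np.int64(203), np.int64(32)), (np.int64(519), np.int64(204), np.int64(31)), (np.int64(516), np.int64(207), np.int64(32)), (np.int64(511), np.int64(208), np.int64(30))]
50 65 [511. 213.] [383. 271.]
50 -65 [614. 134.] [232. 267.]
-50 65 [450. 134.] [369. 213.]
-50 -65 [553.  55.] [231. 210.]
```

The fingertips seem to sit on or over the block's top instead of beside it. I'll back off and measure where the tips really end.

Request:
send_rows([
  [0,0,-0.02,0,0,0],
  [0,0,-0.02,0,0,0],
  [0,0,-0.005,0,0,0],
  [0,0,0,0,0,0],
])

```text
clock: 3.85
eef_pos: [478.0, 222.0, 21.0]
tcp_rot: [-1.571, -0.0, -2.409]
contact_force: [-0.2, 0.1, -0.4]
opening: 0.003
```

Run:
```python
from h import *
d=imaging.grab_frame("scene"); np.savez("s2.npz",**d)
cv2.imwrite("pics/s2.png",cv2.resize(cv2.cvtColor(d["frame"],cv2.COLOR_RGB2BGR)[130:260,270:420],None,fx=5,fy=4.6,interpolation=2))
s=r.sense();t=s["eef_pos"]; print(t,s["contact_force"],s["opening"])
K,o,R=cam(d)
def pr(p): q=R.T@(np.array(p)-o); q=K@q; return ((q[:2]/q[2]-[270,130])*[5,4.6]).round()
print("tcp",pr(t),"bench below",pr([*t[:2],0]),"z45",pr([*t[:2],45]))
P=cloud(d); m=(np.linalg.norm(P[...,:2]-t[:2],axis=-1)<25)&(P[...,2]>6)
print("lowest z near tip",np.percentile(P[m][:,2],[0,1,3,5,10]).round(1),m.sum())
blk()
```

```text
[478.49834538 221.72774602  21.00915893] [ 0.90428512 -0.20377449  0.00265391] 0.001986351005966695
tcp [478. 389.] bench below [472. 425.] z45 [485. 347.]
lowest z near tip [47.  51.7 57.1 60.8 71.3] 1083
 strip n 100 chil [-138.6   48.2] size [ 7. 93.] askew 61.0
 strip n 130 chil [-189.1  -22.4] size [  7. 115.] askew 61.3
block world [536.7 130.5] chil [-163.9   12.9] gap 86.8
```

View pics/s2.png

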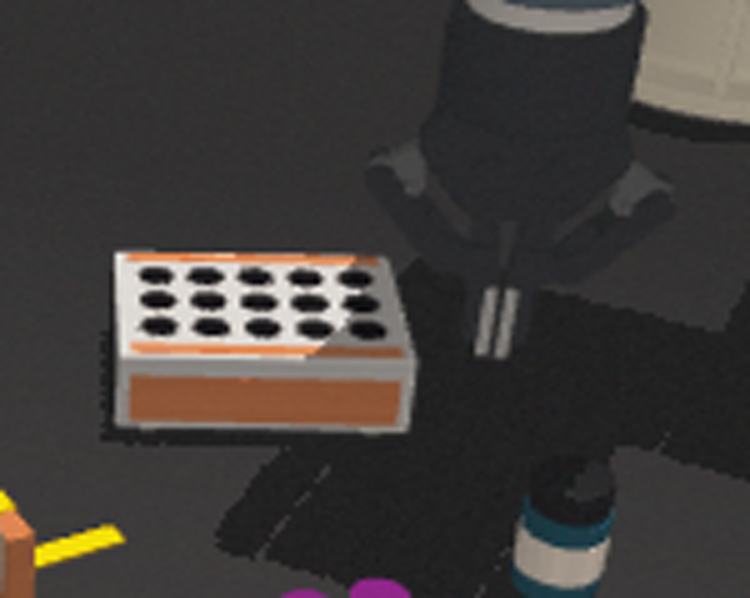

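The fingertips end at about (492,356), which is near z≈45 mm while the reported TCP is z=21. So the tips sit about 25 mm higher than reported. I'll go lower in small steps, watching force and depth.

Request:
send_rows([
  [0,0.005,0,0,0,0],
  [0,0.005,0,0,0,0],
  [0,0.005,0,0,0,0],
  [0,0.005,0,0,0,0],
  [0,0,0,0,0,0],
])

```text
clock: 4.45
eef_pos: [477.8, 221.3, 0.0]
tcp_rot: [-1.571, -0.001, -2.41]
contact_force: [-0.7, 0.5, 0.3]
opening: 0.003
```

Run:
```python
from h import *
d=imaging.grab_frame("scene"); np.savez("s3.npz",**d)
cv2.imwrite("pics/s3.png",cv2.resize(cv2.cvtColor(d["frame"],cv2.COLOR_RGB2BGR)[130:260,270:420],None,fx=5,fy=4.6,interpolation=2))
s=r.sense();t=s["eef_pos"]; print(t,s["contact_force"],s["opening"])
P=cloud(d); m=(np.linalg.norm(P[...,:2]-t[:2],axis=-1)<22)&(P[...,2]>5)
Q=P[m]; print("lowest z near tip",np.percentile(Q[:,2],[0,1,3,5,10]).round(1),m.sum())
q=Q[(Q[:,2]<50)]; print(q.mean(0).round(1),q.min(0).round(),q.max(0).round())
```

```text
[4.77992165e+02 2.21418639e+02 4.33948735e-01] [ 0.38538973 -0.5860136  -0.08546171] -0.001820323319052686
lowest z near tip [26.2 31.  36.  39.1 46.3] 801
[484.6 227.9  40.5] [471. 211.  26.] [492. 236.  50.]
```

View pics/s3.png

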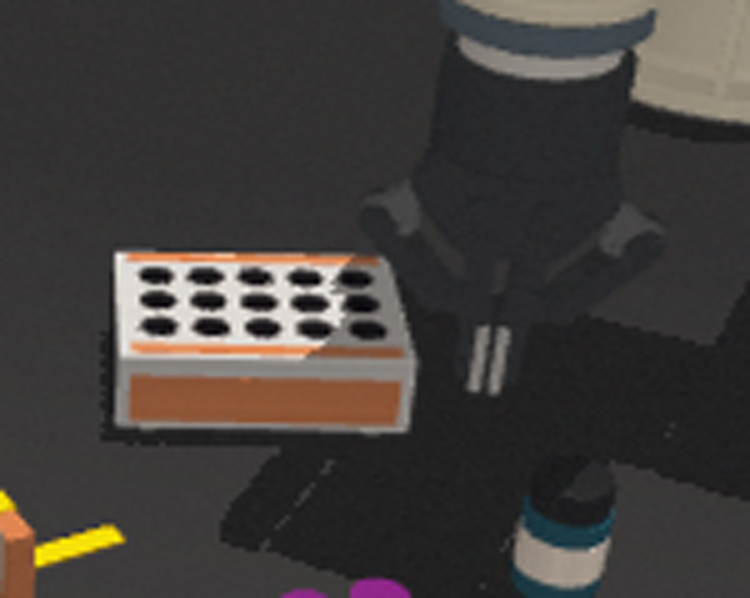

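The tips now end at about (490,392), z≈26 mm with the TCP at 0, so the offset is a steady 26 mm. I'll lower another 6 mm and push.

Request:
send_rows([
  [0,0.006,0.005,0,0,0],
  [0,0,0.005,0,0,0],
  [0,0,0.005,0,0,0],
  [0,0,0.005,0,0,0],
  [0,0,0.005,0,0,0],
  [0,0,0.005,0,0,0],
  [0,0,0.005,0,0,0],
  [0,0,0.005,0,0,0],
])

```text
clock: 5.3
eef_pos: [505.3, 191.7, -5.0]
tcp_rot: [-1.571, 0.0, -2.41]
contact_force: [-1.5, 3.7, -1.4]
opening: 0.0
```

Run:
```python
from h import *
to([482,220,0],-138); blk("a4")
```

```text
t 5.3 tcp [505.3 191.7  -5. ] yaw -138.1 F [-1.5  3.7 -1.4] shift [ -1.6  -5.  -36.6] turn_y -0.08658316639417762
 strip n 79 chil [-114.6   23.1] size [ 7. 73.] askew 57.2
 strip n 131 chil [-179.5  -37.3] size [  7. 116.] askew 57.0
block world [550.3 108.2] chil [-147.    -7.1] gap 88.6
```

View pics/a4.png

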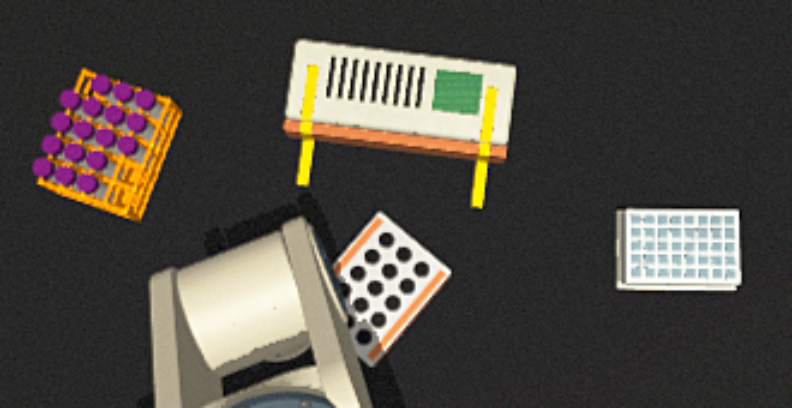

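Contact made: the full lower strip (around (408,318)) has moved and is now 57° askew, so this push mostly slid the block and turned it little. I'll push a bit more to build up sideways offset, then switch to the long side.

Request:
send_rows([
  [0,0,0.005,0,0,0],
  [0,0,0.005,0,0,0],
  [0,0,0.005,0,0,0],
  [0,0,0.005,0,0,0],
  [0,0,-0.02,0,0,0],
  [0,-0.045,-0.01,0,0,0],
  [0,-0.045,0,0,0,0],
  [0,-0.01,0,0,0,0],
])

```text
clock: 6.15
eef_pos: [501.4, 200.0, 99.5]
tcp_rot: [-1.568, 0.006, -2.409]
contact_force: [0.4, 0.6, -0.2]
opening: 0.002
```

Run:
```python
from h import *
to([482,220,0],-138); blk("a5")
```

```text
t 6.15 tcp [501.4 200.   99.5] yaw -138.1 F [ 0.4  0.6 -0.2] shift [  1.7  99.4 -28.1] turn_y -0.05021269330148925
 strip n 121 chil [-118.7   17.2] size [  5. 115.] askew 53.2
 strip n 123 chil [-171.3  -51.1] size [  7. 114.] askew 53.4
block world [550.9  98.2] chil [-145.   -16.9] gap 86.2
```

View pics/a5.png

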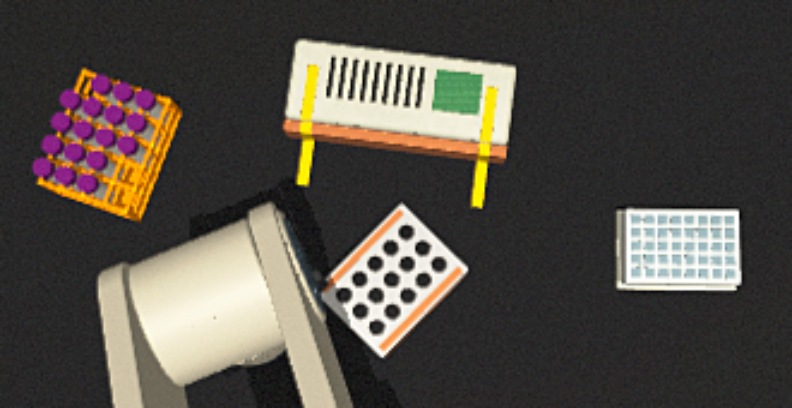

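The block is now fully seen, with its centre at about (398,281) in the crop: chiller frame (-145,-17), 53° askew. Next I'll put the open hand behind the robot-side long face, so both fingertips push and steer it.

Run:
```python
from h import *
a=np.radians(53.3); p=np.array([-145,-16.9])-80*np.array([np.cos(a),np.sin(a)])
print(c2w(*p)); to([*c2w(*p),-19],-135.2)
```

```text
[494.12906184  41.84725973]
t 6.2 tcp [501.4 199.9  99.1] yaw -138.1 F [ 0.1 -0.6  1.4] shift [111.8 117.8 112.4] turn_y -2.8679047286803723
```

Request:
send_rows([
  [0.028,0,0.028,0,0,0],
  [0.028,0,0.028,0,0,0],
  [0.028,0,0.028,0,0,0],
  [0.028,0,0.028,0,0,0],
  [0,0,0,0,-2.9,0],
  [0,0.04,0,0,0,0],
  [0,0.03,0,0,0,0],
  [0,0,0,0,0,0],
], gripper=1)

```text
clock: 7.0
eef_pos: [486.4, 40.2, 21.2]
tcp_rot: [-1.575, -0.006, -2.36]
contact_force: [-0.2, 0.4, -0.3]
opening: 0.999
```

Run:
```python
from h import *
to([494.1,41.8,-19],-135.2)
d=imaging.grab_frame("scene"); t=r.sense()["eef_pos"]
cv2.imwrite("pics/s5.png",cv2.resize(cv2.cvtColor(d["frame"],cv2.COLOR_RGB2BGR)[80:260,220:440],None,fx=3.4,fy=3.3,interpolation=2))
P=cloud(d); R=tool()[1]
for k in (50,-50):
    c=t+R[:,2]*k; m=(np.linalg.norm(P[...,:2]-c[:2],axis=-1)<18)&(P[...,2]>8); Q=P[m][:,2] 
    print(k,c.round(),np.percentile(Q,[0,1,3,10]).round() if len(Q) else None)
blk()
```

```text
t 7.0 tcp [486.4  40.2  21.2] yaw -135.2 F [-0.2  0.4 -0.3] shift [-6.8 40.1  4.4] turn_y -0.01170917716390818
50 [523.   5.  23.] [61. 67. 75. 99.]
-50 [453.  76.  23.] [62. 67. 69. 83.]
 strip n 126 chil [-118.7   17.2] size [  5. 115.] askew 52.9
```

View pics/s5.png

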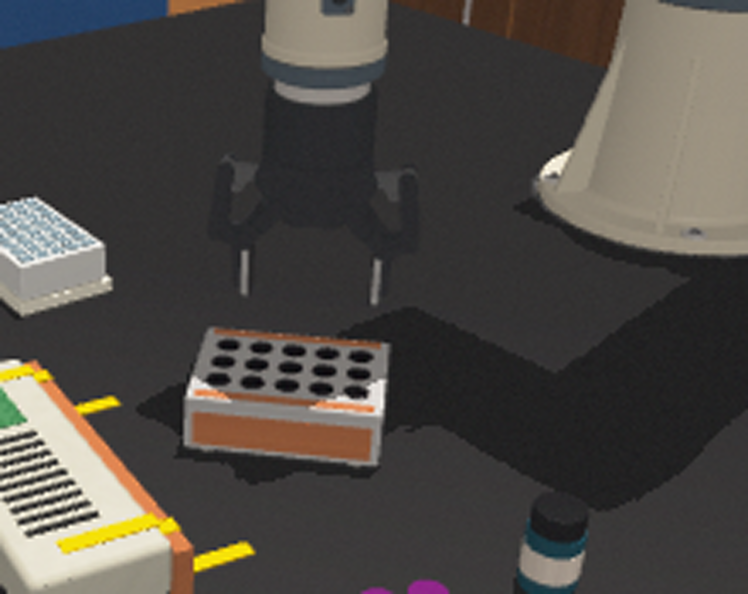

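Both fingertips, at about (245,295) and (375,303), end near z=61 at TCP 21, i.e. 40 mm above the reading with the hand open, as expected. I'll descend 41 mm and close in.

Request:
send_rows([
  [0,0.03,0.004,0,0,0],
  [0,0.011,0,0,0,0],
  [-0.008,0,0,0,0,0],
  [-0.008,0,0,0,0,0],
  [-0.004,0,0,0,0,0],
  [-0.004,0,0,0,0,0],
  [0,0,0,0,0,0],
])

```text
clock: 7.8
eef_pos: [510.2, 55.6, -15.2]
tcp_rot: [-1.57, 0.0, -2.359]
contact_force: [-0.7, -1.2, 1.7]
opening: 1.0
```

Run:
```python
from h import *
sh,t=to([*c2w(-145,-16.9),-20]); blk("a6")
```

```text
t 7.8 tcp [510.2  55.6 -15.2] yaw -135.1 F [-0.7 -1.2  1.7] shift [-58.9   4.8  -1.5] turn_y None
 strip n 59 chil [-90.7   1.6] size [ 7. 48.] askew 53.9
 strip n 31 chil [-152.6   47.4] size [ 5. 28.] askew 55.4
block world [580.1 135.7] chil [-121.6   24.5] gap 77.0
```

View pics/a6.png

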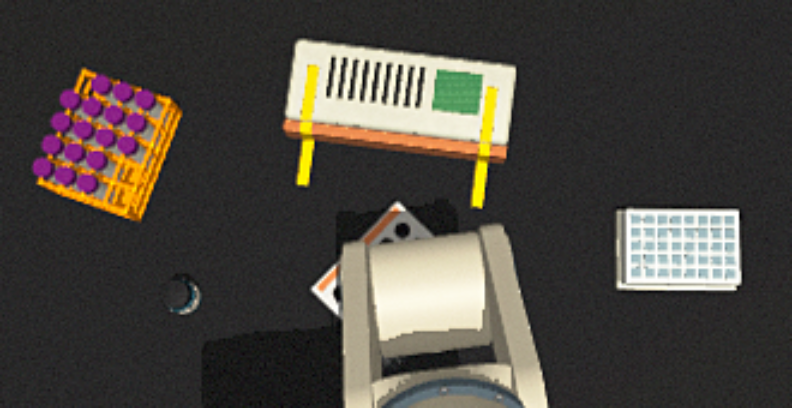

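Contact: the block's top corner moved from (403,205) to (397,203). The hand now hides most of the block. I'll start the steering arc.

Request:
send_rows([
  [-0.0036,0,-0.0028,0,2.67,0],
  [-0.0036,0,-0.0028,0,2.67,0],
  [-0.0036,0,-0.0028,0,2.67,0],
  [-0.0036,0,-0.0028,0,2.67,0],
  [-0.0036,0,-0.0028,0,2.67,0],
  [-0.0036,0,-0.0028,0,2.67,0],
  [-0.0036,0,-0.0028,0,2.67,0],
  [-0.0036,0,-0.0028,0,2.67,0],
])

```text
clock: 8.65
eef_pos: [518.6, 89.9, -15.8]
tcp_rot: [-1.571, -0.003, -2.733]
contact_force: [-5.8, -2.7, 5.1]
opening: 0.993
```

Run:
```python
from h import *
sh,t=to([*c2w(-145,-16.9),-20]);s=r.sense(); print("tcp chil",w2c(s["eef_pos"]).round(1),"hand askew",round(np.degrees(s["tcp_rot"][2])+188.5,1)); blk("a7")
d=imaging.grab_frame("scene")
cv2.imwrite("pics/s7.png",cv2.resize(cv2.cvtColor(d["frame"],cv2.COLOR_RGB2BGR)[80:300,180:440],None,fx=2.9,fy=2.7,interpolation=2))
```

```text
t 8.65 tcp [518.6  89.9 -15.8] yaw -156.6 F [-5.8 -2.7  5.1] shift [-33.    4.1   5.2] turn_y None
tcp chil [-175.7  -29.9] hand askew 31.9
 strip n 108 chil [-82.8  22.7] size [ 8. 97.] askew 33.1
```

View pics/a7.png

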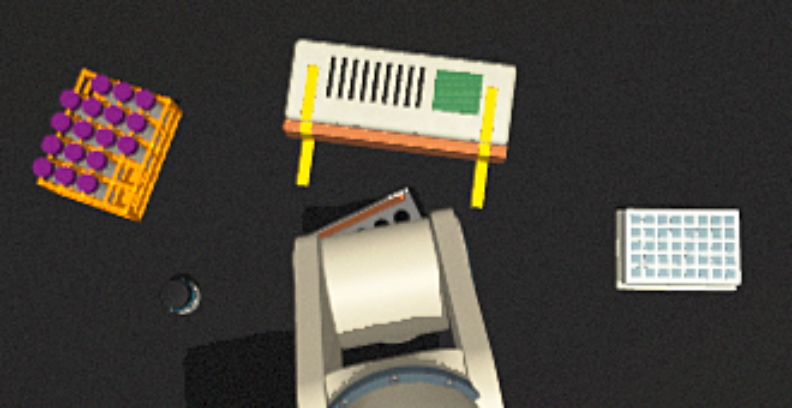

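View pics/s7.png

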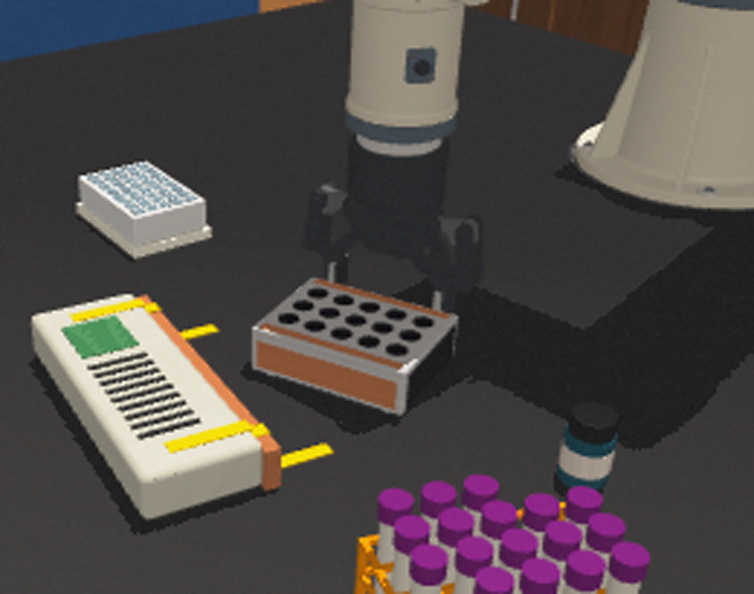

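It works as planned: the block is about 33° askew, both fingertips are on the long face, and its near corner at (408,188) is well clear of the plate.

Request:
send_rows([
  [-0.0036,0,-0.0028,0,2.67,0],
  [-0.0036,0,-0.0028,0,2.67,0],
  [-0.0036,0,-0.0028,0,2.67,0],
  [-0.0036,0,-0.0028,0,2.67,0],
  [-0.0036,0,-0.0028,0,2.67,0],
  [-0.0036,0,-0.0028,0,2.67,0],
  [-0.0036,0,-0.0028,0,2.67,0],
  [-0.0036,0,-0.0028,0,2.67,0],
])

```text
clock: 9.55
eef_pos: [541.3, 118.6, -15.9]
tcp_rot: [-1.571, -0.002, -3.105]
contact_force: [-5.4, -0.2, 4.5]
opening: 0.998
```

Run:
```python
from h import *
sh,t=to([*c2w(-145,-16.9),-20]);s=r.sense(); print("tcp chil",w2c(s["eef_pos"]).round(1),"hand askew",round(np.degrees(s["tcp_rot"][2])+188.5,1)); blk("a8")
d=imaging.grab_frame("scene")
cv2.imwrite("pics/s8.png",cv2.resize(cv2.cvtColor(d["frame"],cv2.COLOR_RGB2BGR)[80:300,180:440],None,fx=2.9,fy=2.7,interpolation=2))
```

```text
t 9.55 tcp [541.3 118.6 -15.9] yaw -177.9 F [-5.4 -0.2  4.5] shift [-8.8  4.1 20.7] turn_y None
tcp chil [-157.5    1.8] hand askew 10.6
 strip n 90 chil [-57.7  41. ] size [ 7. 89.] askew 12.4
```

View pics/a8.png

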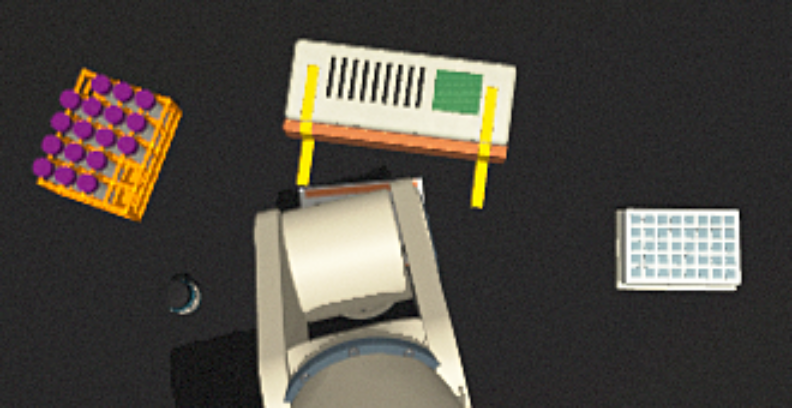

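View pics/s8.png

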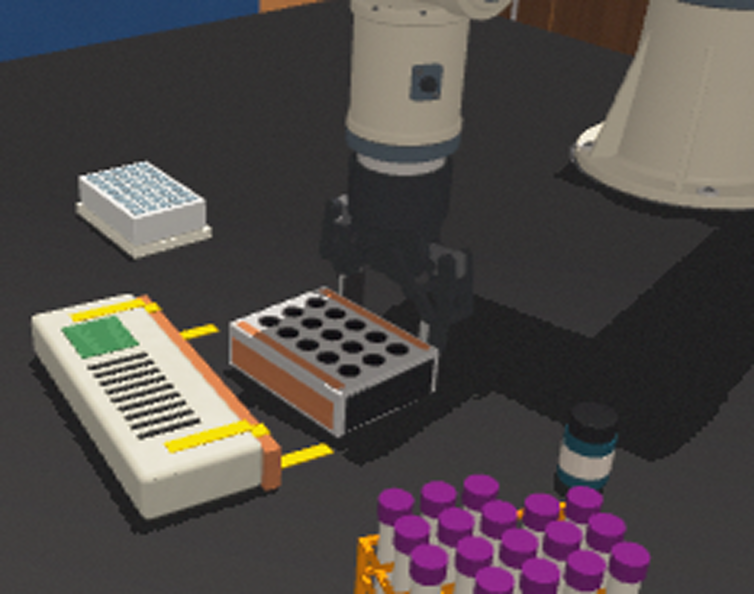

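Run:
```python
from h import *
d=imaging.grab_frame("top")
w=[w2c(p) for p in ray(d,[[195.8,173.3],[245.8,169.2]],45)]; print(np.round(w,1),np.linalg.norm(w[0]-w[1])); m=(w[0]+w[1])/2; a=np.arctan2(*( (w[0]-w[1])*[-1,1])); dd=w[0]-w[1]; a=np.arctan2(-dd[0],dd[1]); print(np.degrees(a), m-50*np.array([np.cos(a),np.sin(a)]))
```

```text
[[-62.1  88.2]
 [-35.6 -35.7]] 126.74611678411023
12.090900236149105 [-97.75637915  15.77342654]
```

Request:
send_rows([
  [-0.0036,0,-0.0028,0,2.67,0],
  [-0.0036,0,-0.0028,0,2.67,0],
  [-0.0036,0,-0.0028,0,2.67,0],
  [-0.0036,0,-0.0028,0,2.67,0],
  [-0.003,0,0.001,0,0,0],
  [-0.003,0,0.001,0,0,0],
])

```text
clock: 10.3
eef_pos: [562.7, 126.5, -16.0]
tcp_rot: [-1.571, -0.0, 2.994]
contact_force: [-4.1, 3.9, 1.4]
opening: 0.996
```

Run:
```python
from h import *
sh,t=to([*c2w(-145,-16.9),-20],-188.5);s=r.sense(); print("tcp chil",w2c(s["eef_pos"]).round(1),"hand askew",round((np.degrees(s["tcp_rot"][2])+188.5+180)%360-180,1))
d=imaging.grab_frame("top"); blk("a9",d=d)
cv2.imwrite("pics/a9b.png",cv2.resize(cv2.cvtColor(d["frame"],cv2.COLOR_RGB2BGR)[130:210,170:300],None,fx=6,fy=6,interpolation=2))
```

```text
t 10.3 tcp [562.7 126.5 -16. ] yaw 171.6 F [-4.1  3.9  1.4] shift [ 7.5  4.  29.7] turn_y 0.05566459019570402
tcp chil [-137.5   12.8] hand askew 0.1
 strip n 34 chil [-33.5  56.3] size [36.  7.] askew 2.5
```

View pics/a9b.png

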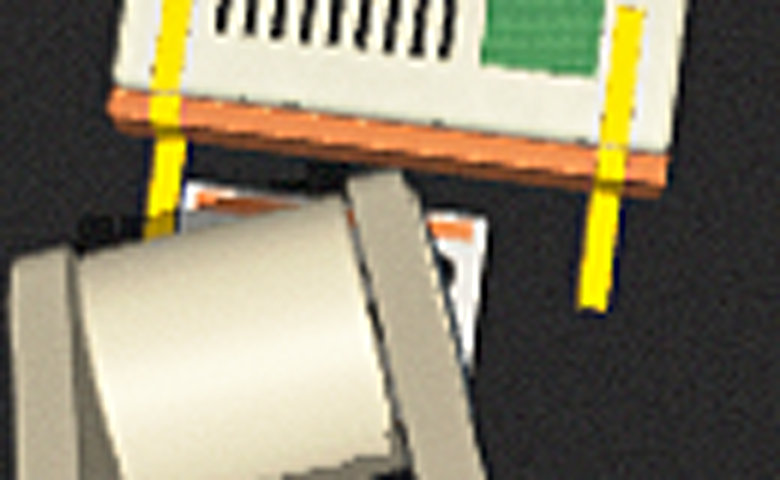

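Run:
```python
from h import *
d=dict(np.load("top0.npz"))
w=[w2c(p) for p in ray(d,[[201.2,160.7],[251.3,166.3]],45)]; m=(w[0]+w[1])/2; dd=w[0]-w[1]; a=np.arctan2(-dd[0],dd[1]); print(np.round(w,1),np.linalg.norm(dd),np.degrees(a), m-50*np.array([np.cos(a),np.sin(a)]))
```

```text
[[-28.3  79.3]
 [-26.4 -48.6]] 127.84572469456475 0.8513839346921642 [-77.37306354  14.61270986]
```

The visible front corners, (187,184) and (488,218) in the crop, put the block at chiller (-77,15), about 1° askew. I'll push it in, drifting slightly toward the middle.

Request:
send_rows([
  [-0.0035,0,0.0014,0,0,0],
  [-0.0035,0,0.0014,0,0,0],
  [-0.0035,0,0.0014,0,0,0],
  [-0.0035,0,0.0014,0,0,0],
  [-0.0035,0,0.0014,0,0,0],
  [-0.003,0,0.001,0,0,0],
  [-0.002,0,0,0,0,0],
])

```text
clock: 11.05
eef_pos: [583.3, 114.7, -16.1]
tcp_rot: [-1.57, -0.001, 2.992]
contact_force: [-6.0, 1.0, 5.2]
opening: 1.004
```

Request:
send_rows([
  [-0.002,0,0,0,0,0],
  [-0.001,0,0,0,0,0],
  [0,0,0,0,0,0],
])

```text
clock: 11.35
eef_pos: [586.2, 114.2, -16.1]
tcp_rot: [-1.57, -0.001, 2.992]
contact_force: [-4.9, 0.6, 1.9]
opening: 1.002
```

Run:
```python
from h import *
s=r.sense(); print("tcp chil",w2c(s["eef_pos"]).round(1),s["contact_force"].round(1))
d=imaging.grab_frame("top")
cv2.imwrite("pics/a10.png",cv2.resize(cv2.cvtColor(d["frame"],cv2.COLOR_RGB2BGR)[130:210,170:300],None,fx=6,fy=6,interpolation=2))
```

```text
tcp chil [-112.4    4.2] [-4.9  0.6  1.9]
```

View pics/a10.png

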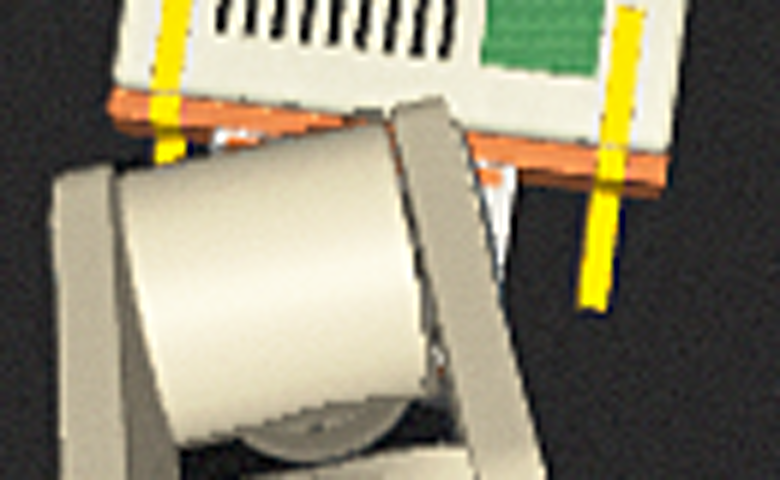

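Block's front corners are now at (215,130) and (515,166), next to the plate. I'll creep forward until the force rises.

Request:
send_rows([
  [-0.001,0,0,0,0,0],
  [-0.001,0,0,0,0,0],
  [0,0,0,0,0,0],
])

```text
clock: 11.7
eef_pos: [587.3, 114.0, -16.1]
tcp_rot: [-1.57, -0.003, 2.992]
contact_force: [-8.1, 1.6, 6.0]
opening: 0.998
```

Request:
send_rows([
  [-0.001,0,0,0,0,0],
  [0,0,0,0,0,0],
])

```text
clock: 11.9
eef_pos: [587.2, 114.0, -16.1]
tcp_rot: [-1.57, -0.005, 2.992]
contact_force: [-11.9, 2.5, 8.8]
opening: 1.001
```

Request:
send_rows([
  [-0.001,0,0,0,0,0],
  [0,0,0,0,0,0],
])

```text
clock: 12.1
eef_pos: [587.2, 114.0, -16.1]
tcp_rot: [-1.569, -0.006, 2.993]
contact_force: [-15.2, 4.0, 12.9]
opening: 1.003
```

It is seated: the TCP has stopped and the force is rising. I'll back straight off, then lift clear and swing away to look.

Request:
send_rows([
  [0.003,0,0,0,0,0],
  [0.006,0,0,0,0,0],
  [0.02,0,0,0,0,0],
  [0.03,0,0,0,0,0],
  [0.02,-0.03,0,0,0,0],
  [0,-0.05,0,0,0,0],
  [0,-0.05,0,0,0,0],
  [0.03,-0.04,0,0,0,0],
])

```text
clock: 12.9
eef_pos: [487.0, 130.7, 157.5]
tcp_rot: [-1.573, 0.007, 2.991]
contact_force: [-0.0, -0.2, 1.0]
opening: 0.999
```

Request:
send_rows([
  [0.035,0,0.035,0,0,0],
  [0.03,0,0.038,0,0,0],
  [0.02,0,0.045,0,0,0],
  [0,0,0.05,0,0,0],
  [0,0,0.05,0,0,0],
  [0,0,0,0,0,0],
])

```text
clock: 13.5
eef_pos: [366.0, -77.8, 154.5]
tcp_rot: [-1.569, 0.003, 2.985]
contact_force: [1.2, 0.4, 0.0]
opening: 1.003
```

Run:
```python
from h import *
s=r.sense(); print(s["eef_pos"].round(),s["contact_force"].round(1))
d=imaging.grab_frame("top"); np.savez("top9.npz",**d); blk(d=d); blk("a11")
cv2.imwrite("pics/a11b.png",cv2.resize(cv2.cvtColor(d["frame"],cv2.COLOR_RGB2BGR)[110:215,170:300],None,fx=6,fy=5.6,interpolation=2))
d=imaging.grab_frame("scene")
cv2.imwrite("pics/s11.png",cv2.resize(cv2.cvtColor(d["frame"],cv2.COLOR_RGB2BGR)[100:340,170:450],None,fx=2.8,fy=2.5,interpolation=2))
```

```text
[366. -78. 155.] [1.2 0.4 0. ]
 strip n 111 chil [-6.7  7.4] size [116.   6.] askew -0.1
 strip n 116 chil [-92.8   8.4] size [115.   6.] askew -0.1
 strip n 32 chil [-103.    28.6] size [71.  3.] askew -0.2
 strip n 111 chil [-6.7  7.4] size [116.   6.] askew -0.1
 strip n 116 chil [-92.8   8.4] size [115.   6.] askew -0.1
 strip n 54 chil [-103.3    7.1] size [114.   3.] askew -0.1
```

View pics/a11b.png

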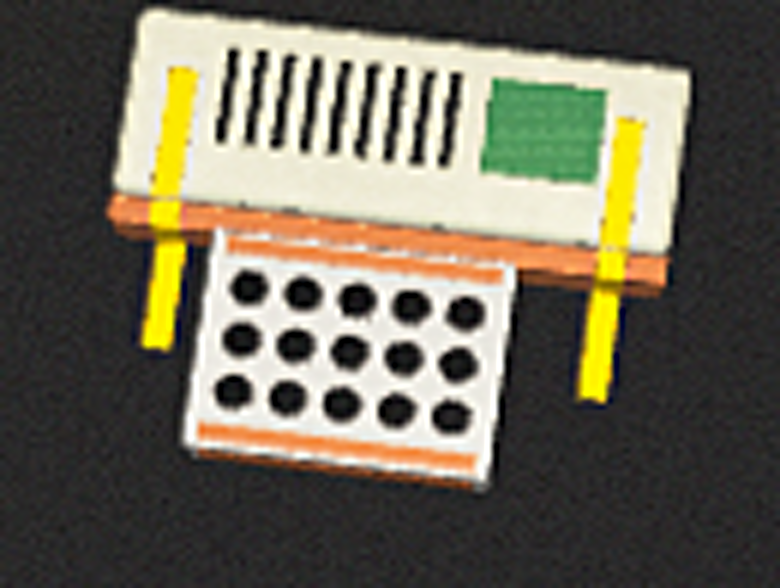

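View pics/s11.png

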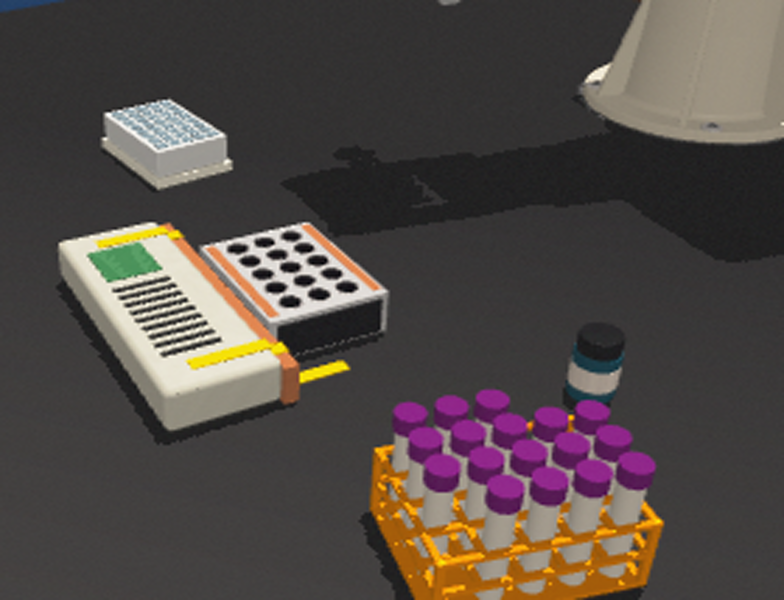

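The block sits flat on the plate. Its strips average to chiller x=-49.8, y=+7.9, -0.1° askew, and the bystanders look unmoved in both views. Handing in.

Run:
```python
from h import *
a=np.load("top0.npz")["frame"].astype(int); b=np.load("top9.npz")["frame"].astype(int)
for n,(x0,x1,y0,y1) in dict(rack=(80,150,118,190),vial=(132,158,205,230),well=(320,385,175,222)).items(): print(n,"mean diff",np.abs(a-b)[y0:y1,x0:x1].mean().round(2))
print(r.sign_off())
```

```text
rack mean diff 3.54
vial mean diff 4.31
well mean diff 2.82
the job is handed in; nothing more can be done
None
```

The block is flat against the cold plate between the yellow marks, the hand is clear, and the job is handed in. No verdict was reported.

- **What I did:** I first slid the block sideways with a push on its black end. Then I put both open fingertips behind the long side nearest the robot and turned it through about 53° on an arc. It was about 1° askew when I pushed it up to the plate. The hand then backed straight off and lifted away. The arm's clock read about 13.6 s of the 72 s allowed.
- **Last checks (overhead camera):**
  - The block's centre is 49.8 mm from the plate face and 7.9 mm off the middle.
  - It is 0.1° askew.
  - The force reading is near zero.
  - The rack, vial and well box look the same as at the start, differing only by image noise.
- **What disagreed:** The real fingertips sat about 26 mm higher than the reported tool position when shut, and nearly 40 mm higher when open. My first push therefore passed over the block without touching it. I measured the offset in the images and worked lower from then on.

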